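# Stack the brass sieve and cover in the sieve nest

### The job

Build up the small sieve set in the four-post nest: the steel pan already stands inside the posts. Gently set the brass sieve squarely on the pan, mesh end down and rim up as it lies now, then set the steel cover with the black knob squarely on top of the sieve, so that all three sit flat and level one on another between the posts, and let go. The steel sieve and the white jar cap are not wanted.

Things in the scene. Friction and masses are not known exactly. Their poses are not given: they have to be found in the camera images.
- nest: Fixture fixed to the bench, may be turned: aluminium plate 130 x 130 x 12 mm with four upright steel posts, 10 mm diameter, tops 83 mm above the bench, centred at +-29.7 mm in plate x and y: pocket 74 mm across, 49 mm gap between neighbouring posts, so fingers closing along plate x or y pass between them. Origin: centre of the underside, on the bench; z up, x and y along the plate's sides.
- pan: Round open stainless steel pan, 54 mm outside diameter, 30 mm high, 3 mm wall, about 0.12 kg, loose but already standing upright on the plate between the posts, within a few mm of the centre. Its rim is 42 mm above the bench. Origin: centre of its underside, z up.
- sieve: Brass sieve: brass ring, dark mesh at its flat bottom, open on top; 54 mm outside diameter, 28 mm high, 3 mm wall, about 0.11 kg; lies on the bench open side up. Origin: centre of its underside, z up; 42 mm above the bench when it sits on the pan. A steel-coloured sieve of the same size nearby is not wanted.
- cover: Cover: flat steel disc 54 mm diameter, 8 mm thick, with an upright black knob on its centre, 18 mm diameter, 26 mm high (top 34 mm above the underside), about 0.14 kg; lies on the bench knob up. Origin: centre of its underside, z up; 70 mm above the bench when it sits on the sieve. A white jar cap without a knob nearby is not wanted.
Things that resemble listed ones, but are neither listed nor needed, are in the scene too. Leave any pink, red or turquoise look-alike of the nest alone.

How it is judged:
By the outcome, as a careful person would: the job done as asked, in the order asked, and still so for the second after the job is handed in, with the robot touching nothing.
It also fails if it takes over 59 s, if anything falls off the work surface, if the arm or the gripper's body presses on something with over 40 N, if the wrist force passes 120 N, or if a joint passes its speed limit or range.

### The arm

A 6-joint arm with a two-finger parallel gripper is mounted at the origin on the work surface. World frame = base frame: x ahead of the robot, y to its left, z up, the work surface at z = 0. Lengths are in m, angles in rad, forces in N, time in s.
With the tool pointing down it reaches from about 0.275 to 0.85 m from the base axis. Payload 19 kg.
Tool frame: the origin (TCP) lies on the mounting face of the last link; the fingertips stand 173 mm ahead of it and the grasp point (between the pads) lies ahead of it (arm.grip_point_offset is the x of the grasp point in the tool frame, in m); x points along the fingers, y is the direction in which the jaws open and shut, and the axes are right-handed (so a half turn about x gives the same grasp; the last joint's range is limited). The gripper opens to 85 mm and grips with 20 to 120 N. Pads are 22 mm wide; open, the fingers measure 114 mm over their backs; the gripper's body (76 mm by 85 mm) begins 54 mm behind the grasp point. The pads swing forward as they close: fully open they stand 13 mm farther back than shut.
Start: joints at [1.163, 0.15, 1.437, -0, 1.554, -0.134], TCP at [0.155, 0.554, 0.405] pointing down, gripper open.
Joint ranges: [-2.8, 2.8], [-0.68, 2.1], [0.12, 2.68], [-1.39, 4.53], [0.16, 2.79], [-2.81, 2.81]. Speed limits (rad/s): [1.89, 1.89, 2.22, 3.01, 3.01, 3.01].

### API

Orientations are given as a rotation vector (axis times angle).
In Python, from cell import arm gives the robot as it stands.
- The arm moves only by the tool step_arm, never from a script. Its argument "series" is text: rows parted by semicolons, each of 5 numbers parted by spaces: the shift along the tool's x, y, z in m, then the turn about the tool's x in rad, then the closure in counts, from 0 (fully open) to 255 (shut). In form: dx dy dz turn fingers; .... A call has 1 to 8 rows; each row shifts and turns the pose as measured when the row begins, along the tool's axes as they then stand; what a row does not reach is not made up. A row lasts 1/10 s, in which the tool goes at most 50 mm and 8.59 degrees, less where a joint would pass 70% of its speed; a pose out of reach is approached as far as the arm can. A call is refused whole if a number of a shift passes 0.05 or a number of a turn 0.15, either way. A call with a gripper value outside its range is refused whole. The fingers move at their own pace and stop on an object; the grip force is fixed at half the most. Time passes only in rows, so rows that do not move let the fingers close. It gives the time, the measured TCP pose, the force and the opening at its end, in the units of the state.
- arm.state(): the state, without advancing time (a new reading comes with each control period).
- arm.read_camera(name): name is "scene" or "top"; returns a dict with "frame" (384x512x3 uint8, red, green, blue), "fx", "fy", "cx", "cy" (pixels), "k1" (the pictures are not rectified: a ray, as slopes to the right and down, at radius r is drawn at 1 + k1 r^2 times it, then the intrinsics apply), "rvec" (rotation vector, rad) and "tvec" (3), from world to camera coordinates, as OpenCV has them. Camera axes: x right, y down, z forward; pixel columns grow to the right and rows downward; lengths in m; the calibration is good to about 2 mm. A picture is of the moment at which its call begins. There is no depth.
- arm.hand_in(): hands the job in, once; it reports no verdict.
The state is a dict: "t": time; "joint_pos": joint angles; "joint_velocities": joint speeds; "joint_efforts": joint torques, N m; "eef_pos": TCP position; "orientation": TCP orientation; "force": force on the tool from outside, world axes, zero at the start; "torque": the same for the moment, N m; "gripper_width": finger opening in m.
Only numpy, scipy, OpenCV 4.12 (cv2) and the standard library are available. Lean on these libraries where they do the work, as an engineer would, in place of code of your own. Each camera call takes 0.05 s, during which the arm holds its last target. There are 200 camera calls.

## Working session

There is one attempt and no reset: what is moved stays moved. The work goes in short steps, Python scripts to look and compute and a tool call to move; the robot and the scene stay as the last step left them, time stands still between calls to the robot, and variables do not carry over. Pictures are saved under pics/ and viewed, about 8 in all and at most 12, crops included, and the job is handed in when it is done.

Besides the shell and the picture viewer there is one more tool, called as name(argument=value, ...), one argument or row to a line, values as JSON. step_arm: Moves the arm, as the interface text tells. Its arguments: {"type":"object","properties":{"series":{"type":"string"}},"required":["series"]}

```bash
mkdir -p pics; ls; cat > h.py <<'E'
from cell import arm
import numpy as np, cv2
from scipy.spatial.transform import Rotation as R
def snap(n):
    c=arm.read_camera(n); np.save(f'pics/{n}.npy',c,allow_pickle=True); return c
def load(n): return np.load(f'pics/{n}.npy',allow_pickle=True).item()
def save(c,fn,box=None,s=1):
    im=c['frame'][:,:,::-1]
    if box: im=im[box[1]:box[3],box[0]:box[2]]
    cv2.imwrite('pics/'+fn,cv2.resize(im,None,fx=s,fy=s,interpolation=cv2.INTER_CUBIC))
def K(c): return np.array([[c['fx'],0,c['cx']],[0,c['fy'],c['cy']],[0,0,1]])
def proj(c,p): return cv2.projectPoints(np.array(p,float).reshape(-1,1,3),np.array(c['rvec'],float),np.array(c['tvec'],float),K(c),np.array([c['k1'],0,0,0,0.]))[0].reshape(-1,2)
def back(c,uv,z):
    n=cv2.undistortPoints(np.array(uv,float).reshape(-1,1,2),K(c),np.array([c['k1'],0,0,0,0.])).reshape(-1,2)
    M=cv2.Rodrigues(np.array(c['rvec'],float))[0]; o=-M.T@np.array(c['tvec'],float)
    d=np.c_[n,np.ones(len(n))]@M
    return o+d*((z-o[2])/d[:,2])[:,None]
E
python3 - <<'E'
from h import *
t=snap('top'); s=snap('scene')
im=np.hstack([cv2.resize(x['frame'],(400,300)) for x in (t,s)])
save(t,'top1.png',s=1.5625); save(s,'scene1.png',s=1.5625)
print({k:t[k] for k in t if k!='frame'}); print(arm.grip_point_offset, arm.state())
E
```

```text
pics
{'fx': 374.2766758794711, 'fy': 374.2766758794711, 'cx': 257.77928657228574, 'cy': 195.63636957323496, 'k1': -0.002097161379087968, 'rvec': array([ 2.22701565, -2.18561397,  0.10446676]), 'tvec': array([-0.00869595,  0.4502174 ,  0.90135407])}
0.1547 {'t': 0.1, 'joint_pos': array([ 1.16298753e+00,  1.50957037e-01,  1.43793646e+00, -2.25676389e-05,
        1.55380706e+00, -1.34008744e-01]), 'joint_velocities': array([-0.00110879, -0.00309312, -0.00171867, -0.00123232,  0.00114168,
        0.00023888]), 'joint_efforts': array([ 5.44558454e-03, -7.14368463e+01, -5.71793854e+01, -3.62700939e-05,
        7.09023356e-03, -2.72431515e-05]), 'eef_pos': array([0.15549266, 0.55355103, 0.40413893]), 'orientation': array([ 0.21408313,  1.5603651 , -0.21577383]), 'force': array([0.38751148, 1.43455154, 1.52519873]), 'torque': array([-0.00460266,  0.03975552,  0.04534373]), 'gripper_width': 0.08556168427027855}
```

View pics/top1.png

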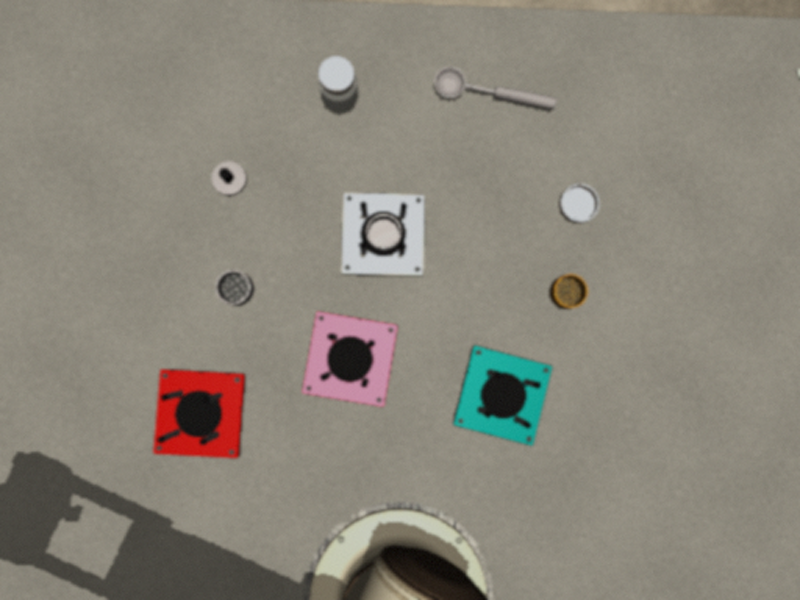

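View pics/scene1.png

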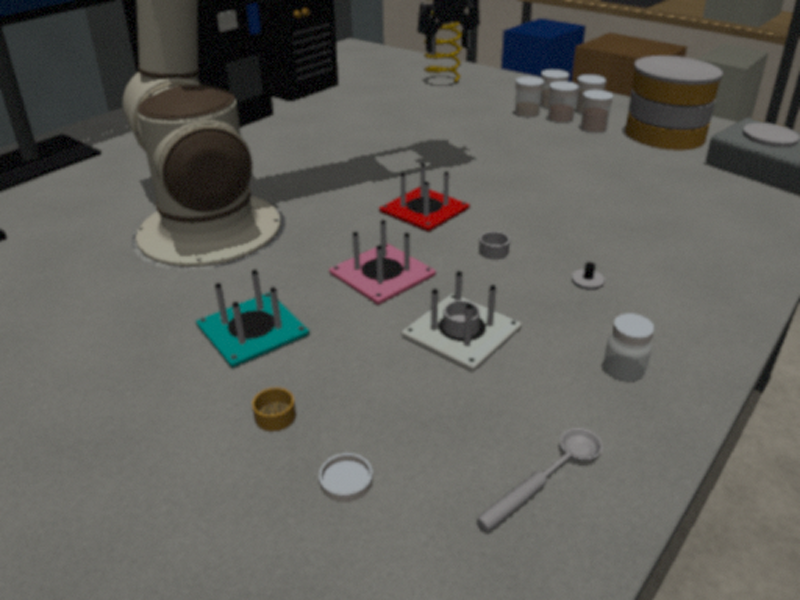

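Top view (800x600 px): the brass sieve is at (570,291), with the steel sieve at (236,288) as its look-alike. The cover with its black knob is at (228,178), and could be confused with the cap at (579,203) or the jar at (337,75). The grey nest with the pan is at (383,234), with pink (350,358), turquoise (503,395) and red (199,413) look-alikes. I choose brass, the knobbed disc and the grey nest, and will check them in one close mosaic.

```bash
python3 - <<'E'
from h import *
t=load('top');s=load('scene')
def crop(c,u,v,h=32): return cv2.resize(c['frame'][v-h:v+h,u-h:u+h,::-1],(390,390*1),interpolation=cv2.INTER_CUBIC)[:, :]
A=[(t,365,186,20),(t,146,114,20),(t,245,150,32),(s,175,261,20),(s,376,178,20),(s,295,205,40)]
tiles=[cv2.resize(crop(*a),(260,260)) for a in A]
cv2.imwrite('pics/m1.png',np.vstack([np.hstack(tiles[:3]),np.hstack(tiles[3:])]))
E
```

```text
(no output)
```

View pics/m1.png

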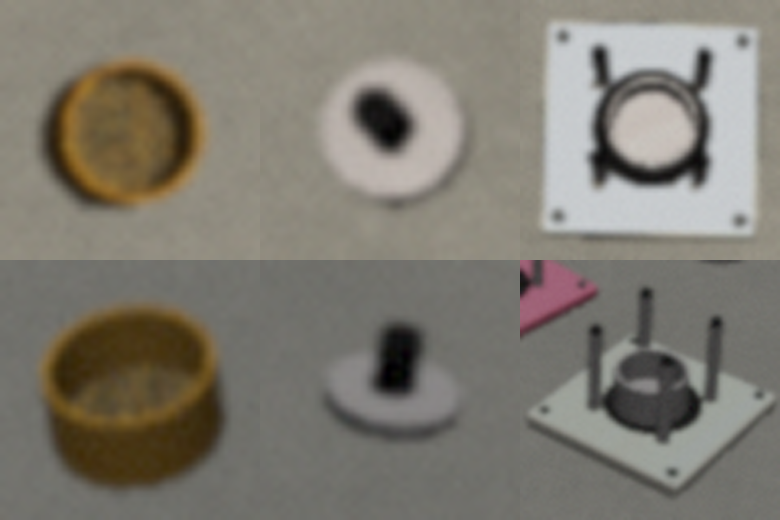

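```bash
cat >> h.py <<'E'
def px(u0,v0,h,p): p=np.array(p,float).reshape(-1,2); return (p+.5)*2*h/260-.5+np.array([u0-h,v0-h])
def go(x,y,zgrip,yaw=None):
    """tool-frame delta to put grip point at x,y,z; yaw=desired angle of tool y in world (mod pi)"""
    s=arm.state(); M=R.from_rotvec(s['orientation']).as_matrix()
    g=s['eef_pos']+M[:,0]*arm.grip_point_offset
    d=M.T@(np.array([x,y,zgrip])-g); a=np.arctan2(M[1,1],M[0,1])
    print('t',round(s['t'],2),'grip',g.round(4),'toolx',M[:,0].round(3),'yaw_y',round(a,3),'F',s['force'].round(1),'w',round(s['gripper_width'],4),'q6',s['joint_pos'][5].round(2))
    # turn about tool x (down): positive turn decreases yaw when tool x is down
    t=None if yaw is None else ((yaw-a+np.pi/2)%np.pi-np.pi/2)*np.sign(M[2,0])
    print('delta',d.round(4),'turn',t, 'rel alt',None if t is None else t-np.sign(t)*np.pi)
E
python3 - <<'E'
from h import *
t=load('top');s=load('scene')
print('sieve',back(t,px(365,186,20,[131,132]),.028),'scene',back(s,px(175,261,20,[129,365-260]),.028))
print('cover',back(t,px(146,114,20,[132,129]),.008),'scene',back(s,px(376,178,20,[393-260,386-260]),.008))
pl=back(t,px(245,150,32,[[27,22],[238,30],[236,236],[23,232]]),.012);print('plate',pl,pl.mean(0))
e=pl[1]-pl[0]+pl[2]-pl[3];f=pl[0]-pl[3]+pl[1]-pl[2];print('ang',np.arctan2(e[1],e[0])+np.pi/2,np.arctan2(f[1],f[0]))
ps=back(s,px(295,205,40,[[8,415-260],[632-520,340-260],[775-520,402-260],[672-520,493-260]]),.012);print('plate scene',ps,ps.mean(0))
print('pan',back(t,px(245,150,32,[132,128]),.042),'scene',back(s,px(295,205,40,[651-520,370-260]),.042))
go(*back(t,px(365,186,20,[131,132]),.028)[0][:2],.2,0)
E
```

```text
sieve [[ 0.47838022 -0.25992562  0.028     ]] scene [[ 0.47930979 -0.26004623  0.028     ]]
cover [[0.64854928 0.27958744 0.008     ]] scene [[0.64789043 0.28232638 0.008     ]]
plate [[ 0.62821771  0.09807059  0.012     ]
 [ 0.62666777 -0.03053574  0.012     ]
 [ 0.50015564 -0.03128596  0.012     ]
 [ 0.499798    0.09739141  0.012     ]] [0.56370978 0.03341007 0.012     ]
ang -0.00463417165967539 0.005606906196569032
plate scene [[ 0.50322479 -0.03065695  0.012     ]
 [ 0.50624981  0.09078379  0.012     ]
 [ 0.63230949  0.0910202   0.012     ]
 [ 0.63059938 -0.03666637  0.012     ]] [0.56809587 0.02862017 0.012     ]
pan [[0.55908332 0.0328703  0.042     ]] scene [[0.56304025 0.0331674  0.042     ]]
t 0.1 grip [0.1554 0.5534 0.2494] toolx [-0.    -0.001 -1.   ] yaw_y 1.297 F [0.4 1.4 1.5] w 0.0856 q6 -0.13
delta [ 0.0501 -0.6956  0.5308] turn 1.2969967350618163 rel alt -1.8445959185279768
```

The chosen parts check out: both views show brass with mesh, a disc with a knob, and a grey nest with the pan. Now I turn the tool so that it closes along world x.

step_arm(
  series="0 0 0 0.145 0;0 0 0 0.145 0;0 0 0 0.145 0;0 0 0 0.145 0;0 0 0 0.145 0;0 0 0 0.145 0;0 0 0 0.145 0;0 0 0 0.145 0",
)

```text
t: 0.9
eef_pos: [0.1554, 0.5534, 0.4012]
orientation: [1.129, 1.253, -1.139]
force: [-0.6, -0.1, 0.2]
gripper_width: 0.0858
```

```bash
python3 -c "
from h import *
go(.478,-.26,.2,0)"
```

```text
t 0.9 grip [0.155  0.5525 0.2465] toolx [-0.003 -0.006 -1.   ] yaw_y 0.101 F [-0.6 -0.1  0.2] w 0.0858 q6 1.06
delta [0.0506 0.2396 0.8406] turn 0.10092258303614376 rel alt -3.0406700705536496
```

step_arm(
  series="0 0 0 0.11 0;0 0.019 0.046 0 0;0 0.019 0.046 0 0;0 0.019 0.046 0 0;0 0.019 0.046 0 0;0 0.019 0.046 0 0;0 0.019 0.046 0 0;0 0.019 0.046 0 0",
)

```text
t: 1.7
eef_pos: [0.2802, 0.2283, 0.3989]
orientation: [1.208, 1.199, -1.228]
force: [1.2, -0.5, -0.3]
gripper_width: 0.0855
```

step_arm(
  series="0 0.019 0.046 0 0;0 0.019 0.046 0 0;0 0.019 0.046 0 0;0 0.019 0.046 0 0;0 0.019 0.046 0 0;0 0.019 0.046 0 0;0 0.019 0.046 0 0;0 0 0 0 0",
)

```text
t: 2.5
eef_pos: [0.4016, -0.0897, 0.4016]
orientation: [1.213, 1.194, -1.23]
force: [-1.5, -0.1, 0.2]
gripper_width: 0.0855
```

```bash
python3 -c "
from h import *
go(.479,-.26,.1,0)"
```

```text
t 2.5 grip [ 0.4011 -0.0914  0.2469] toolx [-0.003 -0.011 -1.   ] yaw_y -0.018 F [-1.5 -0.1  0.2] w 0.0855 q6 -0.38
delta [0.1486 0.0813 0.1654] turn -0.017950789686691726 rel alt 3.123641863903101
```

step_arm(
  series="0 0.027 0.042 -0.018 0;0 0.027 0.042 0 0;0 0.027 0.042 0 0;0 0 0.039 0 0;0.03 0 0 0 0;0.03 0 0 0 0;0.03 0 0 0 0;0 0 0 0 0",
)

```text
t: 3.3
eef_pos: [0.4811, -0.2587, 0.3084]
orientation: [1.202, 1.205, -1.218]
force: [-0.2, -0.4, -0.0]
gripper_width: 0.0853
```

```bash
python3 - <<'E'
from h import *
go(.479,-.26,.06,0)
s=snap('scene');t=snap('top')
T=[cv2.resize(s['frame'][215:305,130:220,::-1],(400,400),interpolation=2),cv2.resize(t['frame'][151:221,330:400,::-1],(400,400),interpolation=2)]
cv2.imwrite('pics/g1.png',np.hstack(T))
E
```

```text
t 3.3 grip [ 0.4804 -0.2601  0.1537] toolx [-0.004 -0.009 -1.   ] yaw_y -0.002 F [-0.2 -0.4 -0. ] w 0.0853 q6 -0.63
delta [ 0.0937 -0.001  -0.0009] turn -0.001767537455620305 rel alt 3.1398251161341726
```

View pics/g1.png

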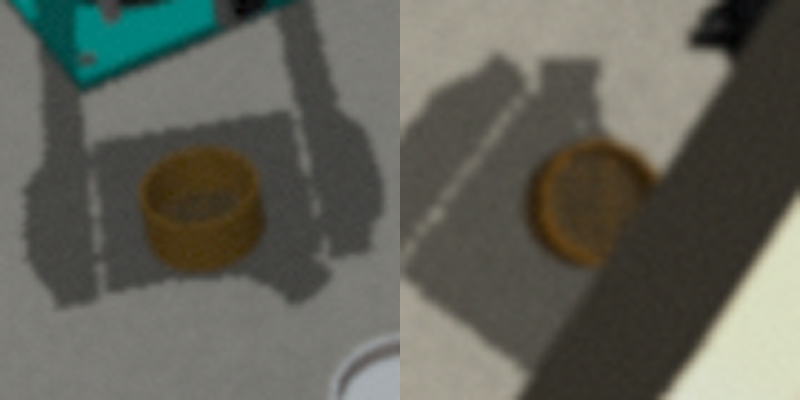

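The scene crop shows the brass ring at about (202,210), midway between the shadows of the open jaws. The top crop is partly hidden by the arm. Going down.

step_arm(
  series="0.03 0 0 0 0;0.03 -0.001 0 0 0;0.03 0 0 0 0;0.025 0 0 0 0;0.012 0 0 0 0;0 0 0 0 0",
)

```text
t: 4.0
eef_pos: [0.4853, -0.2616, 0.1952]
orientation: [1.199, 1.182, -1.208]
force: [-0.2, 0.9, 0.4]
gripper_width: 0.0855
```

```bash
python3 -c "
from h import *
go(.479,-.26,.021,0)"
```

```text
t 4.0 grip [ 0.4877 -0.2652  0.0405] toolx [ 0.015 -0.023 -1.   ] yaw_y 0.001 F [-0.2  0.9  0.4] w 0.0855 q6 -0.63
delta [ 0.0193 -0.009  -0.0056] turn 0.0009711278202280127 rel alt -3.140621525769565
```

step_arm(
  series="0 0 0 0 0;0 0 0 0 0",
)

```text
t: 4.2
eef_pos: [0.4863, -0.262, 0.1984]
orientation: [1.198, 1.178, -1.207]
force: [0.5, 0.1, -0.5]
gripper_width: 0.0855
```

```bash
python3 -c "
from h import *
go(.479,-.26,.021,0)"
```

```text
t 4.2 grip [ 0.4891 -0.2659  0.0438] toolx [ 0.018 -0.025 -1.   ] yaw_y 0.001 F [ 0.5  0.1 -0.5] w 0.0855 q6 -0.63
delta [ 0.0224 -0.0105 -0.0064] turn 0.0014509082426734654 rel alt -3.14014174534712
```

step_arm(
  series="-0.03 0 0 0 0;-0.03 0 0 0 0;-0.03 0 0 0 0;0 0 0 0 0",
)

```text
t: 4.6
eef_pos: [0.4849, -0.2597, 0.2966]
orientation: [1.198, 1.173, -1.205]
force: [-0.3, -0.3, -0.2]
gripper_width: 0.0851
```

```bash
python3 -c "
from h import *
go(.479,-.26,.021,0)"
```

```text
t 4.6 grip [ 0.4883 -0.264   0.142 ] toolx [ 0.022 -0.028 -0.999] yaw_y 0.002 F [-0.3 -0.3 -0.2] w 0.0851 q6 -0.63
delta [ 0.1206 -0.012  -0.0074] turn 0.0015354945120926722 rel alt -3.1400571590777004
```

```bash
cat > q.py <<'E'
from h import *
s=arm.state();M=R.from_rotvec(s['orientation']).as_matrix()
print(s['t'],s['joint_pos'].round(4),s['joint_velocities'].round(3),'z',s['eef_pos'][2].round(4),M[:,0].round(4))
E
python3 q.py; python3 -c "
from h import *
arm.read_camera('top');arm.read_camera('top')"; python3 q.py
```

```text
4.6 [-0.6292  0.15    1.6609 -0.0099  1.2962 -0.6279] [-0.     0.017  0.04  -0.    -0.027  0.001] z 0.2966 [ 0.0223 -0.028  -0.9994]
4.7 [-0.6293  0.1531  1.6652 -0.01    1.2933 -0.6279] [-0.001  0.03   0.032  0.001 -0.015 -0.001] z 0.2929 [ 0.0186 -0.0254 -0.9995]
```

step_arm(
  series="0 0 0 0 0",
)

```text
t: 4.8
eef_pos: [0.4842, -0.2593, 0.2924]
orientation: [1.198, 1.178, -1.207]
force: [-0.0, 0.5, -0.2]
gripper_width: 0.0856
```

```bash
python3 q.py
```

```text
4.8 [-0.6293  0.1533  1.666  -0.01    1.293  -0.6279] [-0.    -0.011 -0.009 -0.     0.001  0.   ] z 0.2924 [ 0.0181 -0.025  -0.9995]
```

step_arm(
  series="0 0 0 0 0;0 0 0 0 0;0 0 0 0 0;0 0 0 0 0",
)

```text
t: 5.2
eef_pos: [0.484, -0.2592, 0.2902]
orientation: [1.199, 1.182, -1.208]
force: [-0.1, -0.1, 0.5]
gripper_width: 0.0853
```

```bash
python3 q.py
```

```text
5.2 [-0.6294  0.1556  1.668  -0.01    1.2922 -0.6279] [0.    0.006 0.002 0.002 0.    0.   ] z 0.2902 [ 0.0152 -0.0229 -0.9996]
```

step_arm(
  series="0.01 -0.0015 -0.001 0 0;0.01 -0.0015 -0.001 0 0;0.01 -0.0015 -0.001 0 0;0.01 -0.0015 -0.001 0 0;0.01 -0.0015 -0.001 0 0;0.01 -0.0015 -0.001 0 0;0.01 -0.0015 -0.001 0 0;0.003 0 0 0 0",
)

```text
t: 6.0
eef_pos: [0.4731, -0.253, 0.2089]
orientation: [1.199, 1.184, -1.209]
force: [-0.8, 0.6, 0.5]
gripper_width: 0.0855
```

```bash
python3 q.py; python3 -c "
from h import *
go(.479,-.26,.021,0)"
```

```text
6.0 [-0.6319  0.2138  1.7801 -0.0105  1.1244 -0.6286] [-0.     0.037  0.015 -0.    -0.062 -0.001] z 0.2089 [ 0.0132 -0.0214 -0.9997]
t 6.0 grip [ 0.4752 -0.2563  0.0543] toolx [ 0.013 -0.021 -1.   ] yaw_y 0.001 F [-0.8  0.6  0.5] w 0.0855 q6 -0.63
delta [0.0334 0.0034 0.003 ] turn 0.0012889447366273288 rel alt -3.140303708853166
```

step_arm(
  series="0 0.003 0.003 0 0;0 0 0 0 0;0 0 0 0 0;0 0 0 0 0;0 0 0 0 0;0 0 0 0 0;0 0 0 0 0;0 0 0 0 0",
)

```text
t: 6.8
eef_pos: [0.4769, -0.2566, 0.2101]
orientation: [1.199, 1.182, -1.208]
force: [0.7, 0.2, 0.0]
gripper_width: 0.0851
```

```bash
python3 q.py; python3 -c "
from h import *
go(.479,-.26,.021,0)"
```

```text
6.8 [-0.6333  0.2214  1.7678 -0.0105  1.127  -0.63  ] [-0.001 -0.001  0.    -0.001  0.001 -0.001] z 0.2101 [ 0.0148 -0.0227 -0.9996]
t 6.8 grip [ 0.4792 -0.2601  0.0555] toolx [ 0.015 -0.023 -1.   ] yaw_y 0.001 F [0.7 0.2 0. ] w 0.0851 q6 -0.63
delta [ 0.0345 -0.0007 -0.0009] turn 0.0012915014574852446 rel alt -3.1403011521323076
```

step_arm(
  series="0.01 -0.0007 -0.001 0 0;0.01 0 0 0 0;0.01 0 0 0 0;0.005 0 0 0 0;0 0 0 0 60;0 0 0 0 120;0 0 0 0 200;0 0 0 0 200",
)

```text
t: 7.6
eef_pos: [0.4766, -0.2562, 0.1716]
orientation: [1.199, 1.183, -1.209]
force: [0.7, -0.5, -0.9]
gripper_width: 0.0521
```

```bash
python3 q.py; python3 -c "
from h import *
go(.479,-.26,.021,1.5708)"
```

```text
7.6 [-0.6331  0.2693  1.7991 -0.0109  1.0492 -0.6289] [-0.    -0.004 -0.006  0.     0.006  0.002] z 0.1716 [ 0.0138 -0.0219 -0.9997]
t 7.6 grip [ 0.4787 -0.2596  0.017 ] toolx [ 0.014 -0.022 -1.   ] yaw_y 0.001 F [ 0.7 -0.5 -0.9] w 0.0521 q6 -0.63
delta [-0.004   0.0004  0.0005] turn -1.5695811769436419 rel alt 1.5720114766461513
```

step_arm(
  series="-0.003 0 0 0 0;0 0 0 0 0;0 0 0 0 0;0 0 0 -0.14 0;0 0 0 -0.14 0;0 0 0 -0.14 0;0 0 0 -0.14 0;0 0 0 -0.14 0",
)

```text
t: 8.4
eef_pos: [0.4768, -0.2564, 0.176]
orientation: [0.647, 1.444, -0.671]
force: [-0.5, -0.0, -0.3]
gripper_width: 0.0853
```

step_arm(
  series="0 0 0 -0.14 0;0 0 0 -0.14 0;0 0 0 -0.14 0;0 0 0 -0.14 0;0 0 0 -0.14 0;0 0 0 -0.1 0;0 0 0 0 0;0 0 0 0 0",
)

```text
t: 9.2
eef_pos: [0.4769, -0.2564, 0.1764]
orientation: [-0.01, 1.554, -0.027]
force: [-0.9, 0.7, 0.5]
gripper_width: 0.0853
```

```bash
python3 q.py; python3 -c "
from h import *
go(.4787,-.2596,.021,1.5708)"
```

```text
9.2 [-0.633   0.2628  1.7959 -0.0109  1.0557 -2.1873] [-0.    -0.001  0.     0.001 -0.001 -0.013] z 0.1764 [ 0.0164 -0.0238 -0.9996]
t 9.2 grip [ 0.4794 -0.2601  0.0218] toolx [ 0.016 -0.024 -1.   ] yaw_y 1.559 F [-0.9  0.7  0.5] w 0.0853 q6 -2.19
delta [ 0.0007  0.0005 -0.0007] turn -0.011484741071011495 rel alt 3.1301079125187816
```

step_arm(
  series="0.002 0.0005 -0.0007 -0.011 0;0 0 0 0 60;0 0 0 0 120;0 0 0 0 200;0 0 0 0 200;0 0 0 0 200;-0.005 0 0 0 200;-0.01 0 0 0 200",
)

```text
t: 10.0
eef_pos: [0.4755, -0.2553, 0.1894]
orientation: [-0.012, 1.556, -0.023]
force: [-0.2, 0.1, -1.0]
gripper_width: 0.0533
```

step_arm(
  series="-0.015 0 0 0 200;-0.015 0 0 0 200;-0.015 0 0 0 200;-0.015 0 0 0 200;-0.015 0 0 0 200;-0.015 0 0 0 200;-0.015 0 0 0 200;-0.005 0 0 0 200",
)

```text
t: 10.8
eef_pos: [0.4734, -0.2523, 0.3103]
orientation: [-0.013, 1.553, -0.026]
force: [1.3, -0.3, -1.9]
gripper_width: 0.053
```

```bash
python3 q.py; python3 -c "
from h import *
go(.563,.032,.13,1.5708)"
```

```text
10.8 [-0.6306  0.1135  1.6732 -0.0098  1.3264 -2.191 ] [ 0.001 -0.038 -0.049  0.001  0.099  0.   ] z 0.3103 [ 0.0174 -0.0245 -0.9995]
t 10.8 grip [ 0.4761 -0.2561  0.1556] toolx [ 0.017 -0.024 -1.   ] yaw_y 1.562 F [ 1.3 -0.3 -1.9] w 0.053 q6 -2.19
delta [0.0201 0.2893 0.0841] turn -0.008408109421250698 rel alt 3.133184544168542
```

step_arm(
  series="0 0.02 0.006 -0.008 200;0 0.03 0.009 0 200;0 0.03 0.009 0 200;0 0.03 0.009 0 200;0 0.03 0.009 0 200;0 0.03 0.009 0 200;0 0.03 0.009 0 200;0 0.03 0.009 0 200",
)

```text
t: 11.6
eef_pos: [0.5435, -0.017, 0.3072]
orientation: [-0.016, 1.552, -0.026]
force: [0.8, -0.1, -1.7]
gripper_width: 0.053
```

step_arm(
  series="0 0.025 0.007 0 200;0 0.02 0.006 0 200;0 0.01 0.003 0 200;0 0.005 0 0 200;0 0 0 0 200;0 0 0 0 200",
)

```text
t: 12.2
eef_pos: [0.56, 0.0478, 0.3054]
orientation: [-0.018, 1.553, -0.023]
force: [-1.1, -1.1, -1.0]
gripper_width: 0.0528
```

```bash
python3 q.py; python3 - <<'E'
from h import *
go(.563,.032,.13,1.5708)
s=snap('scene');t=snap('top')
T=[cv2.resize(s['frame'][150:250,245:345,::-1],(400,400),interpolation=2),cv2.resize(t['frame'][110:190,205:285,::-1],(400,400),interpolation=2)]
cv2.imwrite('pics/g2.png',np.hstack(T))
E
```

```text
12.2 [-0.0451  0.1727  1.6157 -0.0263  1.3347 -1.6069] [-0.005 -0.004  0.001 -0.002  0.    -0.004] z 0.3054 [ 0.0174 -0.0264 -0.9995]
t 12.2 grip [0.5627 0.0437 0.1508] toolx [ 0.017 -0.026 -1.   ] yaw_y 1.567 F [-1.1 -1.1 -1. ] w 0.0528 q6 -1.61
delta [ 0.0211 -0.0111 -0.    ] turn -0.0033873379145132887 rel alt 3.13820531567528
```

View pics/g2.png

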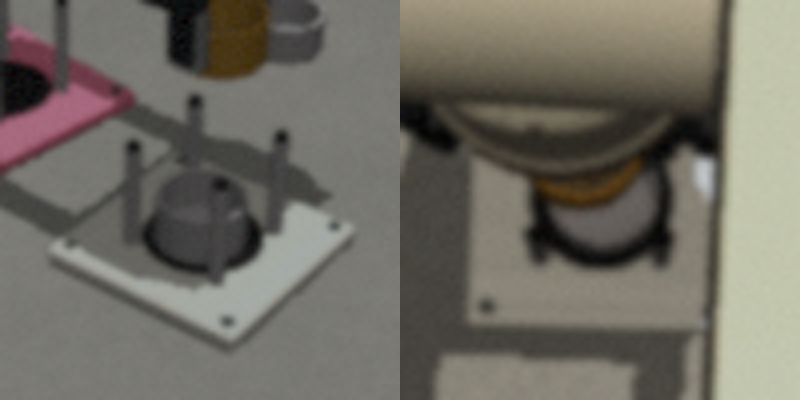

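```bash
python3 - <<'E'
from h import *
s=load('scene')
P=lambda p:(np.array(p,float)+.5)/4-.5+[245,150]
pt=back(s,P([[133,148],[195,103],[281,138],[221,186]]),.083);print('posts',pt.round(4).tolist(),pt.mean(0))
cr=back(s,P([[52,250],[230,347],[355,231]]),.012);print('corners',cr.round(4).tolist(),(cr[0]+cr[2])/2)
import cell
# overlay on clean initial-ish images
t=arm.read_camera('top') if 0 else None
c=s; k=8; im=cv2.resize(c['frame'][170:240,255:345,::-1],None,fx=k,fy=k,interpolation=2)
def draw(pts,col):
    q=((proj(c,pts)-[255,170]+.5)*k-.5).round().astype(int); cv2.polylines(im,[q],True,col,1)
a=np.linspace(0,2*np.pi,60)
X,Y=.561,.033
for r,z,col in((.027,.042,(0,255,0)),(.024,.042,(0,255,255)),(.027,.012,(0,255,0))): draw(np.c_[X+r*np.cos(a),Y+r*np.sin(a),0*a+z],col)
X,Y=.565,.031
draw([[X+.065*i,Y+.065*j,.012] for i,j in((1,1),(1,-1),(-1,-1),(-1,1))],(0,0,255))
for i in(1,-1):
  for j in(1,-1): draw(np.c_[X+.0297*i+.005*np.cos(a),Y+.0297*j+.005*np.sin(a),0*a+.083],(255,0,255))
cv2.imwrite('pics/o1.png',im)
E
```

```text
posts [[0.5392, -0.0011, 0.083], [0.5395, 0.0576, 0.083], [0.5978, 0.058, 0.083], [0.5977, -0.0006, 0.083]] [0.56851884 0.02847299 0.083     ]
corners [[0.5036, -0.0293, 0.012], [0.6318, -0.0358, 0.012], [0.6308, 0.0946, 0.012]] [0.56722697 0.03267604 0.012     ]
```

View pics/o1.png

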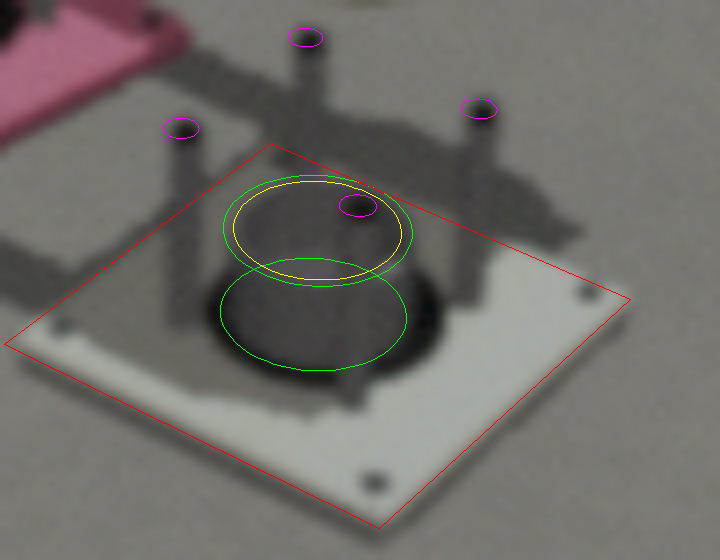

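The overlay has the plate and posts within about 2 mm of (0.566,0.031), and the pan near (0.562,0.0335). In g2 the brass ring is held cleanly above the posts. I set it down slowly. Later I will square the pan and sieve together by closing the jaws at their joint.

step_arm(
  series="0 -0.005 0 0 200;0 -0.005 0 0 200;0.01 0 0 0 200;0.01 0 0 0 200;0.01 0 0 0 200;0 0 0 0 200;0 0 0 0 200",
)

```text
t: 13.0
eef_pos: [0.5602, 0.0339, 0.2722]
orientation: [-0.016, 1.554, -0.026]
force: [-0.1, 0.2, -0.8]
gripper_width: 0.053
```

```bash
python3 q.py; python3 -c "
from h import *
go(.562,.0335,.063,1.5708)"
```

```text
13.0 [-0.07    0.1982  1.6566 -0.0265  1.2688 -1.6269] [ 0.001  0.013  0.014  0.001 -0.01  -0.001] z 0.2722 [ 0.0163 -0.0265 -0.9995]
t 13.0 grip [0.5627 0.0298 0.1176] toolx [ 0.016 -0.027 -1.   ] yaw_y 1.564 F [-0.1  0.2 -0.8] w 0.053 q6 -1.63
delta [ 0.0544  0.0051 -0.0016] turn -0.0064233004799658655 rel alt 3.135169353109827
```

step_arm(
  series="0.01 0.002 -0.001 -0.006 200;0.01 0.002 0 0 200;0.01 0.001 0 0 200;0.008 0 0 0 200;0.006 0 0 0 200;0 0 0 0 200;0 0 0 0 200",
)

```text
t: 13.7
eef_pos: [0.5598, 0.0386, 0.2238]
orientation: [-0.022, 1.555, -0.02]
force: [0.0, 0.4, -1.2]
gripper_width: 0.0529
```

```bash
python3 q.py; python3 -c "
from h import *
go(.562,.0335,.063,1.5708)"
```

```text
13.7 [-0.0617  0.246   1.7054 -0.0275  1.173  -1.6231] [ 0.001  0.005  0.005 -0.    -0.003 -0.001] z 0.2238 [ 0.0157 -0.0264 -0.9995]
t 13.7 grip [0.5622 0.0345 0.0691] toolx [ 0.016 -0.026 -1.   ] yaw_y 1.572 F [ 0.   0.4 -1.2] w 0.0529 q6 -1.62
delta [ 0.0062 -0.0009 -0.0003] turn 0.0009031785180346752 rel alt -3.1406894750717584
```

Now the last few mm in small rows, watching the force.

step_arm(
  series="0.003 -0.001 0 0 200;0.0025 0 0 0 200;0.0015 0 0 0 200;0 0 0 0 200",
)

```text
t: 14.1
eef_pos: [0.5602, 0.0371, 0.2171]
orientation: [-0.021, 1.554, -0.02]
force: [-0.1, -0.0, -1.9]
gripper_width: 0.0529
```

```bash
python3 -c "
from h import *
go(.562,.0335,.062,1.5708)"
```

```text
t 14.1 grip [0.5629 0.033  0.0625] toolx [ 0.017 -0.026 -1.   ] yaw_y 1.571 F [-0.1 -0.  -1.9] w 0.0529 q6 -1.63
delta [ 0.0005  0.0005 -0.0009] turn 0.0006027996713615646 rel alt -3.1409898539184313
```

step_arm(
  series="0.0015 0 0 0 200;0 0 0 0 200",
)

```text
t: 14.3
eef_pos: [0.5605, 0.0371, 0.2171]
orientation: [-0.022, 1.552, -0.02]
force: [0.4, -0.7, -1.0]
gripper_width: 0.053
```

step_arm(
  series="0.001 0 0 0 200;0 0 0 0 200",
)

```text
t: 14.5
eef_pos: [0.5607, 0.0372, 0.2169]
orientation: [-0.022, 1.55, -0.02]
force: [-0.8, 0.3, -2.1]
gripper_width: 0.0531
```

step_arm(
  series="0.002 0 0 0 200;0.002 0 0 0 200",
)

```text
t: 14.7
eef_pos: [0.561, 0.0372, 0.2166]
orientation: [-0.022, 1.548, -0.02]
force: [-21.6, 0.5, 43.0]
gripper_width: 0.0531
```

```bash
python3 q.py; python3 -c "
from h import *
go(.562,.0335,.062,1.5708)"
```

```text
14.7 [-0.0641  0.2542  1.7117 -0.0277  1.1516 -1.625 ] [ 0.001 -0.002  0.002 -0.    -0.011 -0.001] z 0.2166 [ 0.0226 -0.0268 -0.9994]
t 14.7 grip [0.5645 0.033  0.062 ] toolx [ 0.023 -0.027 -0.999] yaw_y 1.572 F [-21.6   0.5  43. ] w 0.0531 q6 -1.63
delta [-0.0001  0.0005 -0.0025] turn 0.0007903101032094018 rel alt -3.140802343486584
```

Contact: the sieve is seated on the pan at the expected height. I release.

step_arm(
  series="-0.001 0 0 0 120;0 0 0 0 60;0 0 0 0 0;0 0 0 0 0",
)

```text
t: 15.1
eef_pos: [0.5611, 0.0372, 0.218]
orientation: [-0.022, 1.547, -0.02]
force: [0.4, 0.8, 0.2]
gripper_width: 0.0858
```

```bash
python3 q.py; python3 -c "
from h import *
go(.562,.0335,.046,1.5708)"
```

```text
15.1 [-0.064   0.2524  1.7107 -0.0277  1.1533 -1.625 ] [-0.001  0.003  0.003 -0.    -0.003 -0.001] z 0.218 [ 0.0237 -0.0269 -0.9994]
t 15.1 grip [0.5647 0.0331 0.0634] toolx [ 0.024 -0.027 -0.999] yaw_y 1.572 F [0.4 0.8 0.2] w 0.0858 q6 -1.63
delta [ 0.0173  0.0009 -0.0031] turn 0.0007922311617269973 rel alt -3.1408004224280663
```

step_arm(
  series="0.005 0 -0.002 0 0;0.005 0 -0.001 0 0;0.004 0 0 0 0;0.002 0 0 0 0;0 0 0 0 0",
)

```text
t: 15.6
eef_pos: [0.5579, 0.0367, 0.1992]
orientation: [-0.022, 1.549, -0.02]
force: [1.1, 0.4, 0.1]
gripper_width: 0.0852
```

```bash
python3 q.py; python3 - <<'E'
from h import *
go(.562,.0335,.046,1.5708)
s=snap('scene')
save(s,'g3.png',(250,150,340,220),8)
E
```

```text
15.6 [-0.0653  0.2685  1.7338 -0.0281  1.116  -1.6251] [-0.     0.003  0.001 -0.001 -0.001 -0.001] z 0.1992 [ 0.0218 -0.0267 -0.9994]
t 15.6 grip [0.5613 0.0326 0.0445] toolx [ 0.022 -0.027 -0.999] yaw_y 1.572 F [1.1 0.4 0.1] w 0.0852 q6 -1.63
delta [-0.0015  0.0009  0.0008] turn 0.0007789594587446214 rel alt -3.1408136941310483
```

View pics/g3.png

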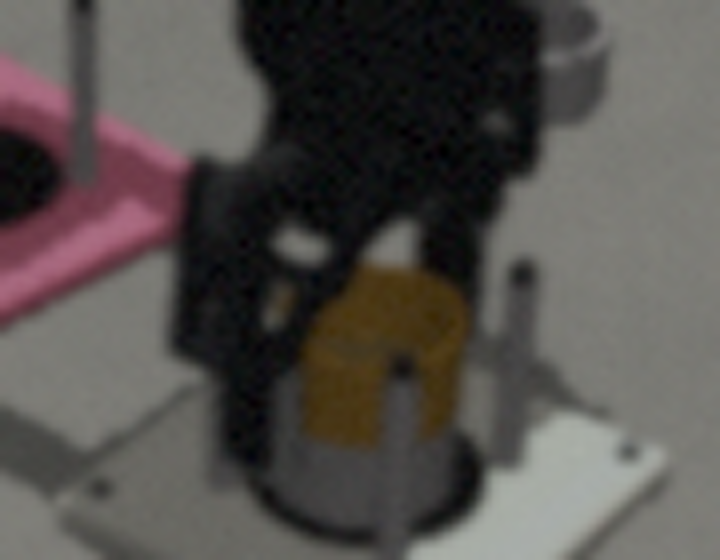

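The sieve sits level on the pan at about (385,350), inside the posts. The pan's edge shows at (275,440), so it may be 2-3 mm off to the left. I squeeze the joint along y, then along x.

step_arm(
  series="0 0 0 0 60;0 0 0 0 80;0 0 0 0 90;0 0 0 0 100;0 0 0 0 130;0 0 0 0 130",
)

```text
t: 16.25
eef_pos: [0.5582, 0.037, 0.2003]
orientation: [-0.022, 1.547, -0.02]
force: [0.6, 0.4, -0.4]
gripper_width: 0.0536
```

```bash
python3 q.py; python3 -c "
from h import *
go(.562,.0335,.13,0)"
```

```text
16.25 [-0.0649  0.2673  1.7327 -0.0275  1.1168 -1.6251] [ 0.001 -0.001 -0.     0.001  0.    -0.   ] z 0.2003 [ 0.0234 -0.0263 -0.9994]
t 16.25 grip [0.5618 0.0329 0.0457] toolx [ 0.023 -0.026 -0.999] yaw_y 1.572 F [ 0.6  0.4 -0.4] w 0.0536 q6 -1.63
delta [-0.0842 -0.0016  0.0022] turn -1.569951894118966 rel alt 1.571640759470827
```

step_arm(
  series="0 0 0 0 60;0 0 0 0 0;0 0 0 0 0;-0.015 0 0 0 0;-0.02 0 0 0 0;-0.02 0 0 0 0;-0.02 0 0 0 0;-0.01 0 0 0 0",
)

```text
t: 17.05
eef_pos: [0.5558, 0.0392, 0.2909]
orientation: [-0.022, 1.549, -0.02]
force: [-0.3, 0.3, 0.3]
gripper_width: 0.0855
```

step_arm(
  series="0 0 0 0.145 0;0 0 0 0.145 0;0 0 0 0.145 0;0 0 0 0.145 0;0 0 0 0.145 0;0 0 0 0.145 0;0 0 0 0.145 0;0 0 0 0.145 0",
)

```text
t: 17.85
eef_pos: [0.5554, 0.0393, 0.2971]
orientation: [0.917, 1.325, -0.929]
force: [-1.3, -0.9, 0.7]
gripper_width: 0.0852
```

step_arm(
  series="0 0 0 0.145 0;0 0 0 0.145 0;0 0 0 0.1 0;0 0 0 0 0;0 0 0 0 0",
)

```text
t: 18.35
eef_pos: [0.5551, 0.0393, 0.2988]
orientation: [1.224, 1.155, -1.222]
force: [-0.6, -1.3, -0.0]
gripper_width: 0.0853
```

```bash
python3 q.py; python3 -c "
from h import *
go(.562,.0329,.0445,0)"
```

```text
18.35 [-0.0608  0.1633  1.6408 -0.0264  1.308  -0.0249] [ 0.001 -0.002 -0.001 -0.001  0.003  0.013] z 0.2988 [ 0.0279 -0.0272 -0.9992]
t 18.35 grip [0.5594 0.0351 0.1442] toolx [ 0.028 -0.027 -0.999] yaw_y -0.029 F [-0.6 -1.3 -0. ] w 0.0853 q6 -0.02
delta [ 0.0998 -0.0002 -0.0005] turn -0.029084433716674907 rel alt 3.112508219873118
```

step_arm(
  series="0.015 0 0 -0.029 0;0.015 0 0 0 0;0.015 0 0 0 0;0.015 0 0 0 0;0.01 0 0 0 0;0.01 0 0 0 0;0 0 0 0 0",
)

```text
t: 19.05
eef_pos: [0.5573, 0.037, 0.2148]
orientation: [1.194, 1.174, -1.193]
force: [0.2, -0.0, 0.1]
gripper_width: 0.0857
```

```bash
python3 -c "
from h import *
go(.562,.0329,.0445,0)"
```

```text
t 19.05 grip [0.5617 0.0328 0.0602] toolx [ 0.028 -0.027 -0.999] yaw_y 0.011 F [ 0.2 -0.   0.1] w 0.0857 q6 -0.06
delta [ 0.0157 -0.0001 -0.0005] turn 0.011489040834886222 rel alt -3.130103612754907
```

step_arm(
  series="0.007 0 0 0.011 0;0.007 0 0 0 0;0.002 0 0 0 60;0 0 0 0 80;0 0 0 0 90;0 0 0 0 100;0 0 0 0 130;0 0 0 0 130",
)

```text
t: 19.85
eef_pos: [0.5584, 0.0366, 0.1995]
orientation: [1.204, 1.166, -1.199]
force: [0.8, 0.3, -2.6]
gripper_width: 0.0524
```

```bash
python3 -c "
from h import *
go(.649,.281,.13,0)"
```

```text
t 19.85 grip [0.5631 0.0324 0.0449] toolx [ 0.031 -0.027 -0.999] yaw_y 0.0 F [ 0.8  0.3 -2.6] w 0.0524 q6 -0.05
delta [-0.0892  0.0885 -0.2463] turn 0.00015404137168162357 rel alt -3.1414386122181117
```

step_arm(
  series="0.001 0 0 0 60;0 0 0 0 0;0 0 0 0 0;-0.015 0 0 0 0;-0.02 0 0 0 0;-0.02 0 0 0 0;-0.02 0 0 0 0;-0.02 0 0 0 0",
)

```text
t: 20.65
eef_pos: [0.5548, 0.0393, 0.2987]
orientation: [1.203, 1.168, -1.201]
force: [-0.1, 0.3, 0.9]
gripper_width: 0.0853
```

step_arm(
  series="-0.01 0.003 -0.01 0 0;0 0.01 -0.03 0 0;0 0.01 -0.03 0 0;0 0.01 -0.03 0 0;0 0.01 -0.03 0 0;0 0.01 -0.03 0 0;0 0.01 -0.03 0 0;0 0.01 -0.03 0 0",
)

```text
t: 21.45
eef_pos: [0.6296, 0.2698, 0.3143]
orientation: [1.211, 1.159, -1.198]
force: [0.2, 0.1, -0.2]
gripper_width: 0.0852
```

```bash
python3 q.py; python3 - <<'E'
from h import *
go(.6485,.281,.07,0)
s=snap('scene');t=snap('top')
T=[cv2.resize(s['frame'][160:240,255:335,::-1],(400,400),interpolation=2),cv2.resize(t['frame'][120:180,215:275,::-1],(400,400),interpolation=2)]
cv2.imwrite('pics/g4.png',np.hstack(T))
E
```

```text
21.45 [ 0.3005  0.4114  1.2902 -0.0373  1.4122  0.3109] [ 0.419  0.445 -0.612 -0.01   0.177  0.41 ] z 0.3143 [ 0.0376 -0.0269 -0.9989]
t 21.45 grip [0.6354 0.2656 0.1598] toolx [ 0.038 -0.027 -0.999] yaw_y -0.004 F [ 0.2  0.1 -0.2] w 0.0852 q6 0.31
delta [ 0.0898  0.0097 -0.0179] turn -0.004469533944327253 rel alt 3.137123119645466
```

View pics/g4.png

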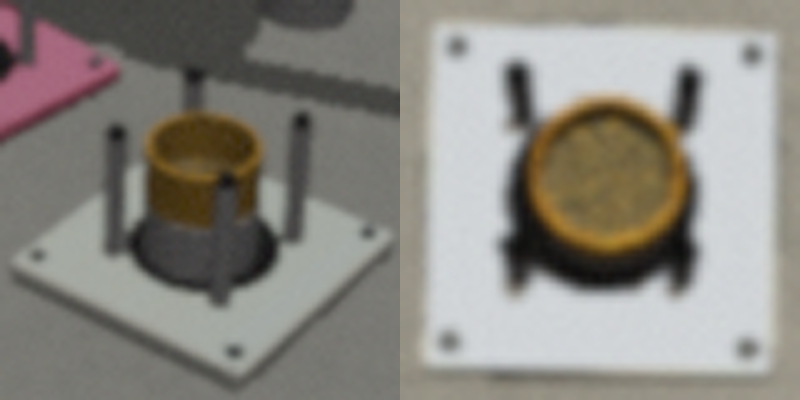

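The brass sieve sits concentric and level on the pan: top-view rim centre (608,175), scene-view rim centre (204,144). Next the cover. I check the tool's tilt first.

```bash
python3 - <<'E'
from h import *
s=load('scene');t=load('top')
print(back(t,(np.array([[208,175.]])+.5)*60/400-.5+[215,120],.070),back(s,(np.array([[204,144.]])+.5)*80/400-.5+[255,160],.070))
E
python3 q.py
```

```text
[[0.56161124 0.03140557 0.07      ]] [[0.56296235 0.03309024 0.07      ]]
21.55 [ 0.303   0.4135  1.2887 -0.0365  1.4117  0.3106] [-0.049 -0.039  0.057 -0.016 -0.006 -0.043] z 0.3137 [ 0.0373 -0.0261 -0.999 ]
```

step_arm(
  series="0 0 0 0 60;0 0 0 0 60;0 0 0 0 60;0 0 0 0 60;0 0 0 0 60;0 0 0 0 60",
)

```text
t: 22.15
eef_pos: [0.629, 0.2711, 0.3144]
orientation: [1.21, 1.161, -1.197]
force: [-0.1, 0.6, 0.3]
gripper_width: 0.0651
```

```bash
python3 q.py; python3 -c "
from h import *
go(.6485,.281,.027,0)"
```

```text
22.15 [ 0.3025  0.4115  1.2901 -0.0368  1.4127  0.3112] [-0.004 -0.006  0.002 -0.001  0.001  0.001] z 0.3144 [ 0.037  -0.0265 -0.999 ]
t 22.15 grip [0.6347 0.267  0.1598] toolx [ 0.037 -0.026 -0.999] yaw_y -0.003 F [-0.1  0.6  0.3] w 0.0651 q6 0.31
delta [ 0.1328  0.0088 -0.0176] turn -0.0029172848639942295 rel alt 3.138675368725799
```

step_arm(
  series="0 0.003 -0.005 0 80;0 0.003 -0.006 0 80;0 0.003 -0.006 0 80;0 0 0 0.145 80;0 0 0 0.145 80;0 0 0 0.145 80;0 0 0 0.145 80;0 0 0 0.04 80",
)

```text
t: 22.95
eef_pos: [0.64, 0.292, 0.3138]
orientation: [1.675, 0.788, -1.635]
force: [-0.4, 0.5, -0.3]
gripper_width: 0.0586
```

step_arm(
  series="0.012 0 0 0 80;0.012 0 0 0 80;0.012 0 0 0 80;0.012 0 0 0 80;0.012 0 0 0 80;0.012 0 0 0 80;0.012 0 0 0 80;0 0 0 0 80",
)

```text
t: 23.75
eef_pos: [0.6432, 0.2906, 0.2195]
orientation: [1.668, 0.793, -1.636]
force: [-0.8, -0.4, 0.2]
gripper_width: 0.0585
```

```bash
python3 q.py; python3 -c "
from h import *
go(.6485,.2815,.029,-.62)"
```

```text
23.75 [ 0.323   0.5225  1.3289 -0.0381  1.2673  0.9748] [ 0.001 -0.008 -0.014  0.     0.008 -0.003] z 0.2195 [ 0.0335 -0.0271 -0.9991]
t 23.75 grip [0.6484 0.2864 0.0649] toolx [ 0.033 -0.027 -0.999] yaw_y -0.641 F [-0.8 -0.4  0.2] w 0.0585 q6 0.97
delta [0.036  0.0015 0.0038] turn -0.02071969919941985 rel alt 3.1208729543903733
```

step_arm(
  series="0.012 0.0015 0.004 0 80;0.012 0 0 0 80;0.009 0 0 0 80;0.002 0 0 0 120;0 0 0 0 160;0 0 0 0 180;0 0 0 0 195;0 0 0 0 195",
)

```text
t: 24.55
eef_pos: [0.6436, 0.2853, 0.1829]
orientation: [1.67, 0.792, -1.634]
force: [-1.1, 1.4, -0.4]
gripper_width: 0.0205
```

```bash
python3 q.py; python3 -c "
from h import *
go(.6485,.2815,.029,-.62)"
```

```text
24.55 [ 0.3156  0.5519  1.3641 -0.0386  1.2004  0.9698] [ 0.001 -0.005 -0.003 -0.     0.003 -0.001] z 0.1829 [ 0.0353 -0.0264 -0.999 ]
t 24.55 grip [0.649  0.2812 0.0284] toolx [ 0.035 -0.026 -0.999] yaw_y -0.641 F [-1.1  1.4 -0.4] w 0.0205 q6 0.97
delta [-0.0007 -0.0006  0.0001] turn -0.02069409714412851 rel alt 3.1208985564456646
```

step_arm(
  series="0 0 0 0 120;0 0 0 0 110;0 0 0 -0.145 110;0 0 0 -0.145 110;0 0 0 -0.145 110;0 0 0 -0.145 110;0 0 0 -0.145 110;0 0 0 -0.145 110",
)

```text
t: 25.35
eef_pos: [0.644, 0.2854, 0.1846]
orientation: [1.014, 1.272, -1.009]
force: [0.3, 0.1, -0.3]
gripper_width: 0.0483
```

step_arm(
  series="0 0 0 -0.145 110;0 0 0 -0.145 110;0 0 0 -0.145 110;0 0 0 -0.145 110;0 0 0 -0.1 110;0 0 0 0 110",
)

```text
t: 25.95
eef_pos: [0.6442, 0.2854, 0.1856]
orientation: [0.463, 1.472, -0.482]
force: [0.6, 0.2, 0.6]
gripper_width: 0.0484
```

```bash
python3 q.py; python3 -c "
from h import *
go(.649,.2812,.0285,.95)"
```

```text
25.95 [ 0.3156  0.5493  1.3622 -0.0391  1.2005 -0.6346] [-0.002 -0.001 -0.002  0.001 -0.     0.068] z 0.1856 [ 0.0396 -0.0254 -0.9989]
t 25.95 grip [0.6503 0.2815 0.0311] toolx [ 0.04  -0.025 -0.999] yaw_y 0.964 F [0.6 0.2 0.6] w 0.0484 q6 -0.63
delta [ 0.0025 -0.001  -0.0011] turn 0.013806609223139699 rel alt -3.1277860443666534
```

step_arm(
  series="0.003 -0.001 -0.001 0 110;0 0 0 0 160;0 0 0 0 190;0 0 0 0 230;0 0 0 0 230;0 0 0 0 230",
)

```text
t: 26.55
eef_pos: [0.6429, 0.2851, 0.1825]
orientation: [0.471, 1.47, -0.49]
force: [1.2, 0.2, 0.5]
gripper_width: 0.016
```

```bash
python3 q.py; python3 -c "
from h import *
go(.563,.0329,.14,.95)"
```

```text
26.55 [ 0.3157  0.5497  1.3686 -0.0392  1.1935 -0.624 ] [-0.     0.001 -0.002  0.001  0.001  0.005] z 0.1825 [ 0.0399 -0.0253 -0.9989]
t 26.55 grip [0.649  0.2811 0.028 ] toolx [ 0.04  -0.025 -0.999] yaw_y 0.954 F [1.2 0.2 0.5] w 0.016 q6 -0.62
delta [-0.109  -0.252   0.0787] turn 0.0036981183804969397 rel alt -3.137894535209296
```

step_arm(
  series="-0.005 0 0 0 230;-0.01 0 0 0 230;-0.015 0 0 0 230;-0.015 0 0 0 230;-0.015 0 0 0 230;-0.015 0 0 0 230;-0.015 0 0 0 230;-0.015 0 0 0 230",
)

```text
t: 27.35
eef_pos: [0.638, 0.2879, 0.2963]
orientation: [0.471, 1.471, -0.49]
force: [0.4, 0.9, -2.1]
gripper_width: 0.0158
```

step_arm(
  series="-0.015 0 0 0 230;-0.01 0 0 0 230;0 0 0 0 230",
)

```text
t: 27.65
eef_pos: [0.637, 0.2887, 0.3269]
orientation: [0.473, 1.467, -0.488]
force: [-0.3, -0.4, -1.6]
gripper_width: 0.0161
```

```bash
python3 q.py; python3 -c "
from h import *
go(.563,.0329,.155,.95)"
```

```text
27.65 [ 0.3233  0.4328  1.2346 -0.0369  1.441  -0.6257] [ 0.     0.006  0.009 -0.002 -0.006 -0.   ] z 0.3269 [ 0.0431 -0.0241 -0.9988]
t 27.65 grip [0.6437 0.2849 0.1723] toolx [ 0.043 -0.024 -0.999] yaw_y 0.953 F [-0.3 -0.4 -1.6] w 0.0161 q6 -0.63
delta [ 0.0199 -0.2523  0.0793] turn 0.003320421098887749 rel alt -3.1382722324909054
```

step_arm(
  series="0 -0.015 0.005 0 230;0 -0.025 0.008 0 230;0 -0.025 0.008 0 230;0 -0.025 0.008 0 230;0 -0.025 0.008 0 230;0 -0.025 0.008 0 230;0 -0.025 0.008 0 230;0 -0.025 0.008 0 230",
)

```text
t: 28.45
eef_pos: [0.5717, 0.0899, 0.3221]
orientation: [0.467, 1.476, -0.49]
force: [0.5, -0.4, -1.6]
gripper_width: 0.016
```

step_arm(
  series="0 -0.02 0.008 0 230;0 -0.015 0.005 0 230;0 -0.01 0.003 0 230;0 -0.005 0 0 230;0 0 0 0 230;0 0 0 0 230",
)

```text
t: 29.05
eef_pos: [0.5521, 0.0334, 0.3198]
orientation: [0.469, 1.48, -0.496]
force: [-0.4, -0.9, -2.1]
gripper_width: 0.016
```

```bash
python3 q.py; python3 -c "
from h import *
go(.563,.0329,.115,.95)"
```

```text
29.05 [-0.0721  0.1406  1.6225 -0.0255  1.3481 -1.0186] [-0.001 -0.001  0.002 -0.     0.     0.001] z 0.3198 [ 0.0286 -0.027  -0.9992]
t 29.05 grip [0.5565 0.0293 0.1653] toolx [ 0.029 -0.027 -0.999] yaw_y 0.952 F [-0.4 -0.9 -2.1] w 0.016 q6 -1.02
delta [0.0503 0.007  0.0012] turn 0.0017091509245912295 rel alt -3.139883502665202
```

step_arm(
  series="0 0.0035 0.001 0 230;0 0.0035 0 0 230;0.01 0 0 0 230;0.012 0 0 0 230;0.012 0 0 0 230;0.01 0 0 0 230;0 0 0 0 230;0 0 0 0 230",
)

```text
t: 29.85
eef_pos: [0.5589, 0.0398, 0.2699]
orientation: [0.467, 1.483, -0.494]
force: [0.1, 0.2, -0.9]
gripper_width: 0.0157
```

```bash
python3 q.py; python3 - <<'E'
from h import *
go(.563,.0329,.099,.95)
s=snap('scene');save(s,'g5.png',(255,140,335,210),8)
E
```

```text
29.85 [-0.0598  0.1957  1.6645 -0.0261  1.254  -1.0065] [-0.001  0.008  0.011 -0.001 -0.009 -0.001] z 0.2699 [ 0.0259 -0.0264 -0.9993]
t 29.85 grip [0.5629 0.0357 0.1154] toolx [ 0.026 -0.026 -0.999] yaw_y 0.954 F [ 0.1  0.2 -0.9] w 0.0157 q6 -1.01
delta [ 0.0164 -0.0021  0.0011] turn 0.004405261815290551 rel alt -3.1371873917745026
```

View pics/g5.png

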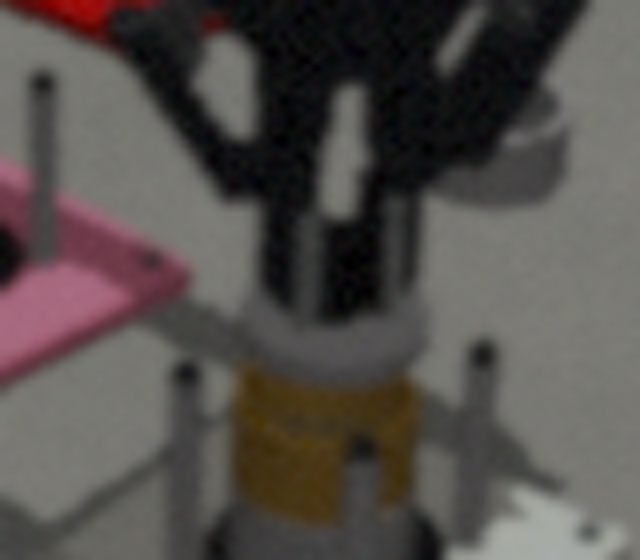

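The cover is held level just above the sieve. Its centre is at about (336,345) and the sieve's at (328,430), so it is about 2 mm too far right, which agrees with the computed correction. I shift and lower it.

step_arm(
  series="0.004 -0.002 0.001 0 230;0.005 0 0 0 230;0.003 0 0 0 230;0 0 0 0 230;0 0 0 0 230",
)

```text
t: 30.4
eef_pos: [0.559, 0.0368, 0.2581]
orientation: [0.467, 1.481, -0.494]
force: [0.0, -0.8, -1.6]
gripper_width: 0.0163
```

```bash
python3 -c "
from h import *
go(.563,.0329,.098,.95)"
```

```text
t 30.4 grip [0.5633 0.0327 0.1035] toolx [ 0.028 -0.027 -0.999] yaw_y 0.954 F [ 0.  -0.8 -1.6] w 0.0163 q6 -1.01
delta [ 0.0055 -0.     -0.0006] turn 0.0041200692268890116 rel alt -3.137472584362904
```

step_arm(
  series="0.003 0 0 0 230;0.0015 0 0 0 230;0.001 0 0 0 230",
)

```text
t: 30.7
eef_pos: [0.5593, 0.0367, 0.2526]
orientation: [0.467, 1.481, -0.494]
force: [0.5, 0.1, 3.9]
gripper_width: 0.0162
```

step_arm(
  series="0.001 0 0 0 230;0.001 0 0 0 230",
)

```text
t: 30.9
eef_pos: [0.5597, 0.0367, 0.2526]
orientation: [0.467, 1.478, -0.493]
force: [-7.3, -0.2, 15.9]
gripper_width: 0.016
```

```bash
python3 -c "
from h import *
go(.563,.0329,.098,.95)"
```

```text
t 30.9 grip [0.5645 0.0325 0.098 ] toolx [ 0.031 -0.027 -0.999] yaw_y 0.954 F [-7.3 -0.2 15.9] w 0.016 q6 -1.01
delta [-0.     -0.0006 -0.0014] turn 0.004336585618012423 rel alt -3.137256067971781
```

step_arm(
  series="-0.0005 -0.0005 -0.0015 0 230;0 0 0 0 200;0 0 0 0 170;0 0 0 0 140;0 0 0 0 110;-0.01 0 0 0 110;-0.015 0 0 0 110;-0.02 0 0 0 110",
)

```text
t: 31.7
eef_pos: [0.5564, 0.0384, 0.2983]
orientation: [0.467, 1.482, -0.494]
force: [0.4, 1.3, 0.1]
gripper_width: 0.0488
```

step_arm(
  series="-0.03 0 0 0 110;-0.03 0 0 0 110;-0.02 0.03 0 0 110;0 0.04 0 0 110;0 0.04 0 0 110;0 0.04 0 0 110;0 0.04 0 0 110;0 0 0 0 110",
)

```text
t: 32.5
eef_pos: [0.6664, 0.2009, 0.3916]
orientation: [0.471, 1.472, -0.493]
force: [0.1, -0.6, -1.6]
gripper_width: 0.0483
```

```bash
python3 - <<'E'
from h import *
go(.563,.0329,.099,.95)
s=snap('scene');t=snap('top')
T=[cv2.resize(s['frame'][155:235,255:335,::-1],(400,400),interpolation=2),cv2.resize(t['frame'][120:180,215:275,::-1],(400,400),interpolation=2)]
cv2.imwrite('pics/g6.png',np.hstack(T))
E
```

```text
t 32.5 grip [0.6722 0.1968 0.2371] toolx [ 0.037 -0.026 -0.999] yaw_y 0.951 F [ 0.1 -0.6 -1.6] w 0.0483 q6 -0.76
delta [ 0.1381 -0.1969 -0.    ] turn 0.0012673196915038432 rel alt -3.1403253338982893
```

View pics/g6.png

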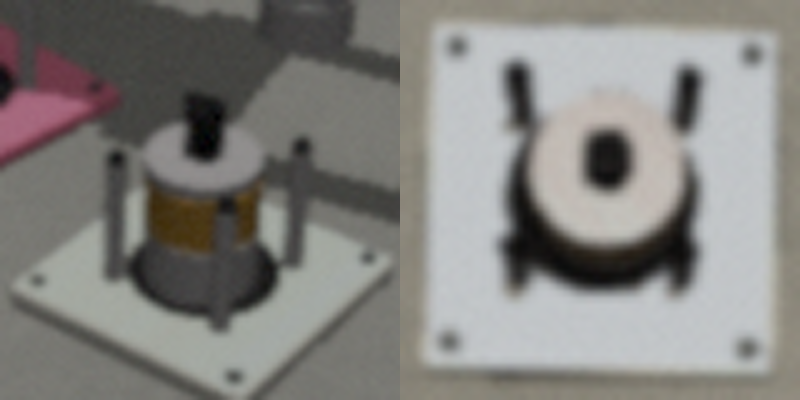

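The cover lies flat and concentric on the sieve, inside the posts: (205,160) in the scene view, (608,170) in the top view. I do one numeric check and hand in.

```bash
python3 - <<'E'
from h import *
s=load('scene');t=load('top')
print(back(t,(np.array([[208,170.]])+.5)*60/400-.5+[215,120],.078),back(s,(np.array([[206,159.]])+.5)*80/400-.5+[255,155],.078))
print(arm.hand_in())
E
```

```text
[[0.56178179 0.03142559 0.078     ]] [[0.56557855 0.03036634 0.078     ]]
the job is handed in; nothing more can be done
None
```

The sieve set is built in the grey nest: the brass sieve sits rim up on the pan, and the cover sits knob up on the sieve. I let go, backed the arm well clear, and handed in at about 32.5 s, within the 59 s limit.

**How it was squared:** I set the sieve on the pan, then closed the jaws on the joint between pan and sieve along y and then x to line them up. I carried the cover by its knob and lowered it with about 16 N of contact, at the expected height.

**Last checks:**
- **Pictures:** both cameras show all three parts flat and concentric between the posts.
- **Top camera:** it puts the cover within 0.2 mm of the sieve.
- **Scene camera:** it disagrees, putting the cover about 2.6 mm off in x and 2.7 mm off in y from the sieve. I put that down to reading blurred edges in a small crop; I did not resolve it.

**What did not go cleanly:**
- **Tool tilt:** the tool crept to about 1.5–2.5° of tilt over the job and could not be straightened. I gripped the cover in a direction that kept it level.
- **Sieve contact:** the sieve landed on the pan harder than intended: 43 N vertically, about 48 N in all at the wrist. That is under the 120 N wrist limit, and above 40 N only through the gripped sieve, not the arm or gripper body.

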